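# Pack the little pots and snap the lid on

### The job

Please pack the food box: pull the drawer of the little wooden unit right out to its stop, then put every small knobbed pot from it into the open clear box. After that set the white lid squarely on the box so that it sits fully down, and fold all four of its side clips down flat against the box, and push the drawer fully shut before you finish. Leave everything else on the worktop where it stands.

Things in the scene. Friction and masses are not known exactly. Their poses are not given: they have to be found in the camera images.
- unit_drawer0 (a joint): how far the drawer of the small wooden drawer unit is pulled out, m: 0 shut, 0.165 at its stop. Slides along the unit's own -x (towards the robot), stays where it is left, takes about 1 to 2 N
- unit_drawer0_handle (a point): middle of the drawer's steel bar handle (it moves with the drawer): a level round bar 11 mm thick, 120 mm long along the unit's y, 47 mm above the worktop, standing clear of the drawer front (29 mm free gap behind it) and 38 mm below the unit's top, free from above
- unit: small wooden drawer unit on the worktop, fixed, 200 deep (x) x 210 wide (y) x 85 mm high, one drawer. Origin: centre of its underside; -x is its front. The drawer's inside is 155 (x) x 168 (y) mm, its floor 22 mm above the worktop, walls 41 mm above that floor; at the stop all of it lies clear in front of the unit, centred 168 mm in front of the unit's origin
- food_box: open food storage box of clear plastic, fixed on the worktop; outside 130 (x) x 160 (y) x 70 mm high, walls and floor 4 mm thick (inside 122 x 152 mm). Origin: centre of its underside, z up. The lid's rib goes inside its walls with 3 to 4 mm play each way. A wall shelf hangs 0.55 m above the worktop beyond x = 0.62 m, to the right of y = -0.01 m: keep the wrist clear of it
- lid: loose white lid of the food box, 136 (x) x 166 (y) mm, 0.35 kg, lying flat. Origin: centre of the underside of its rib, z up. Plate 6 to 14 mm above the origin; rib under it 116 x 146 mm outside, 6 mm deep; on top in the middle a grip bar 18 mm thick (x), 70 mm long (y), its top at 36 mm. Seated, its origin is 64 mm above the box's origin and its x along the box's x (either way round)
- clip_0 (a joint): angle, rad, of the clip on the lid's +x side: a flap 50 mm wide, 30 mm long, 4 mm thick on a hinge parallel to that edge, 74 mm along the lid's +x from the lid's origin and 10 mm above it. 0: the flap points outwards and 50 degrees up; 0.87: straight out level; 2.44 (its stop): hanging straight down against the side of the seated box. Friction holds it anywhere; about 2 N at its end moves it
- clip_0_tip (a point): middle of the free end of that flap (clip_0), 30 mm from its hinge; moves with it
- clip_1 (a joint): angle, rad, of the clip on the lid's +y side: a flap 50 mm wide, 30 mm long, 4 mm thick on a hinge parallel to that edge, 89 mm along the lid's +y from the lid's origin and 10 mm above it. 0: the flap points outwards and 50 degrees up; 0.87: straight out level; 2.44 (its stop): hanging straight down against the side of the seated box. Friction holds it anywhere; about 2 N at its end moves it
- clip_1_tip (a point): middle of the free end of that flap (clip_1), 30 mm from its hinge; moves with it
- clip_2 (a joint): angle, rad, of the clip on the lid's -x side: a flap 50 mm wide, 30 mm long, 4 mm thick on a hinge parallel to that edge, 74 mm along the lid's -x from the lid's origin and 10 mm above it. 0: the flap points outwards and 50 degrees up; 0.87: straight out level; 2.44 (its stop): hanging straight down against the side of the seated box. Friction holds it anywhere; about 2 N at its end moves it
- clip_2_tip (a point): middle of the free end of that flap (clip_2), 30 mm from its hinge; moves with it
- clip_3 (a joint): angle, rad, of the clip on the lid's -y side: a flap 50 mm wide, 30 mm long, 4 mm thick on a hinge parallel to that edge, 89 mm along the lid's -y from the lid's origin and 10 mm above it. 0: the flap points outwards and 50 degrees up; 0.87: straight out level; 2.44 (its stop): hanging straight down against the side of the seated box. Friction holds it anywhere; about 2 N at its end moves it
- clip_3_tip (a point): middle of the free end of that flap (clip_3), 30 mm from its hinge; moves with it
- pot_0: small white lidded pot, 50 mm across, body 26 mm high, with a round dark knob on its fixed lid (24 mm across, from 27 to 35 mm high); 80 g. Origin: centre of its underside, z up through the knob. Starts in the drawer; may be absent
- pot_1: small white lidded pot, 50 mm across, body 26 mm high, with a round dark knob on its fixed lid (24 mm across, from 27 to 35 mm high); 80 g. Origin: centre of its underside, z up through the knob. Starts in the drawer; may be absent
- pot_2: small white lidded pot, 50 mm across, body 26 mm high, with a round dark knob on its fixed lid (24 mm across, from 27 to 35 mm high); 80 g. Origin: centre of its underside, z up through the knob. Starts in the drawer; may be absent
- pot_3: small white lidded pot, 50 mm across, body 26 mm high, with a round dark knob on its fixed lid (24 mm across, from 27 to 35 mm high); 80 g. Origin: centre of its underside, z up through the knob. Starts in the drawer; may be absent
- salt_shaker: glass salt shaker with a steel top, 47 mm across, 112 mm high; bystander. Origin: centre of its underside
- spice_a: spice jar with a screw cap, 45 mm across, 108 mm high; bystander. Origin: centre of its underside
- glass_small: small empty drinking glass, 64 mm across, 72 mm high; bystander. Origin: centre of its underside
- teaspoon: steel teaspoon lying flat, 130 mm long; bystander. Origin: centre of its underside
Things that resemble listed ones, but are neither listed nor needed, are in the scene too. Leave any red look-alike of the lid alone.

How it is judged:
By the outcome, as a careful person would: the job done as asked, in the order asked, and still so for the second after the job is handed in, with the robot touching nothing.
Of pot_0, pot_1, pot_2, pot_3 only 2 to 4 are there at a start; the rules pass over those that are not, and their reading is None.
At some moment in a run one of pot_0, pot_1, pot_2, pot_3, lid may be knocked a few centimetres aside while the robot is not near it.
It also fails if it takes over 210 s, if anything falls off the work surface, if the arm or the gripper's body presses on something with over 40 N, if the wrist force passes 120 N, or if a joint passes its speed limit or range.

### The arm

A 6-joint arm with a two-finger parallel gripper is mounted at the origin on a cart in front of the work surface, level with it; the furniture and walls round the work are solid. World frame = base frame: x ahead of the robot, y to its left, z up, the work surface at z = 0. Lengths are in m, angles in rad, forces in N, time in s.
With the tool pointing down it reaches from about 0.3 to 0.75 m from the base axis. Payload 8.5 kg.
Tool frame: the origin (TCP) lies between the finger pads; the fingertips stand 8 mm ahead of it and the grasp point (between the pads) lies 11 mm behind it; z points along the fingers, y is the line along which they close (so a half turn about z gives the same grasp; the last joint's range is limited). The gripper opens to 88 mm and grips with 3 to 60 N. Pads are 18 mm wide; open, the fingers measure 123 mm over their backs; the gripper's body (75 mm by 187 mm) begins 45 mm behind the grasp point.
Start: joints at [1.104, 0.381, 1.297, -0, 1.464, -0.215], TCP at [0.137, 0.533, 0.247] pointing down, gripper open.
Joint ranges: [-3.11, 3.11], [-0.89, 2.33], [0.22, 2.48], [-1.42, 4.56], [0.17, 2.85], [-2.88, 2.88]. Speed limits (rad/s): [2.39, 2.39, 3.14, 3.14, 3.14, 3.14].

### API

Orientations are given as a unit quaternion [x, y, z, w].
In Python, from workcell import robot, claw, planner, vision, ticket, outline_of gives the robot as it stands. Calls block until the motion is done:
- robot.reach(position, orientation): joint-space move of the TCP to a pose.
- robot.move_straight(position, frame=None, feed=0.15, force_limit=None): straight line of the TCP; frame=None keeps the orientation; feed is the mean speed in m/s. With force_limit (N) it stops when the force on the tool has changed by that much, and returns True; else False.
- robot.move_joints(angles): joint-space move.
- claw.set_gripper(opening, strength=None): finger opening in m; strength is the grip in N (None keeps the last); returns when the fingers have stopped.
- robot.pause(seconds).
- planner.ik(position, orientation): joint angles nearest the present ones, or None.
- robot.state(): the state.
- vision.get_image(name): name is "scene" or "side" or "wrist"; returns a dict with "color" (420x560x3 uint8, red, green, blue), "range_z" (420x560 float32, m along the optical axis (not along the pixel's ray), 0 where there is no reading), "camera_matrix" (3x3 intrinsics, pixels), "R" (3x3) and "t" (3): a world point X has camera coordinates R X + t. Camera axes: x right, y down, z forward; pixel columns grow to the right and rows downward; lengths in m; the calibration is good to about 2 mm. A picture is of the moment at which its call begins.
A pose or a line that the arm cannot do raises robot.MotionError and nothing moves.
- ticket.sign_off(): hands the job in; it is judged then, once.
Trained networks look in a picture, given as the dict that the camera call returned (one of the last four; its "shot" number tells which), for a name from the list of things; names that differ only in an ending like _2 or _b are one class to them, and where a whole thing is asked for, a point or a joint stands for the part that bears it (a point fixed in the world has none). Each returns a list of dicts, best first, with "confidence" (0 to 1); they miss things now and then, are a little off and sometimes report something else, mostly with a low value. They report only what shows in the picture. A call takes as long as a camera call. They do not tell look-alikes from the thing itself.
- outline_of(picture, thing): "pixels" (420x560 bool, what is visible of it) and "centre" ([column, row] in pixels, amid what is visible of it).
The state is a dict: "time": time; "joints": joint angles; "joint_vel": joint speeds; "joint_efforts": joint torques, N m; "eef_pos": TCP position; "orientation": TCP orientation; "force": force on the tool from outside, world axes, zero at the start; "ft_torque": the same for the moment, N m; "width": finger opening in m; "finger_force": force on a finger pad.
Only numpy, scipy, OpenCV 4.12 (cv2) and the standard library are available. Lean on these libraries where they do the work, as an engineer would, in place of code of your own. Each camera call takes 0.05 s, during which the arm holds its last target. There are 200 camera calls.

## Working session

There is one attempt and no reset: what is moved stays moved. The work goes in short steps, each a Python script; the robot and the scene stay as the last script left them, time stands still between calls to the robot, and variables do not carry over. Pictures are saved under pics/ and viewed, at most 14 in all, crops included, and the job is handed in when it is done.

```bash
mkdir -p pics; ls
python3 - <<'E'
from workcell import vision,robot
import cv2,numpy as np
a=vision.get_image("scene");b=vision.get_image("side")
im=np.vstack([a["color"],b["color"]])[:,:,::-1]
cv2.imwrite("pics/a.png",cv2.resize(a["color"][:,:,::-1],(800,600)));cv2.imwrite("pics/b.png",cv2.resize(b["color"][:,:,::-1],(800,600)))
for p in(a,b):print(-p["R"].T@p["t"],p["R"][2])
print(robot.state())
E
```

```text
pics
[-0.03680567  0.34368796  0.97203701] [ 0.4907423  -0.418286   -0.76433554]
[ 0.05224275 -1.5492641   1.05111855] [ 0.26778958  0.78936103 -0.55244721]
{'time': 0.1, 'joints': array([ 1.10369021e+00,  3.81121515e-01,  1.29813765e+00, -4.01223584e-05,
        1.46361046e+00, -2.15286834e-01]), 'joint_vel': array([-0.00100243, -0.00076646, -0.00139875,  0.00088298,  0.00128847,
        0.00151095]), 'joint_efforts': array([ 3.83550607e-03, -4.38649178e+01, -2.24909520e+01,  7.13894027e-02,
        3.42584588e-02, -1.05101249e-04]), 'eef_pos': array([0.13693637, 0.53243424, 0.24621929]), 'orientation': array([ 1.25575056e-01,  9.92083916e-01, -6.08352955e-04, -1.94851464e-04]), 'force': array([ 0.45299878, -0.2575799 ,  1.23295788]), 'ft_torque': array([-0.03467897,  0.01266869,  0.04853706]), 'finger_force': 0.0, 'width': 0.08813313380493204}
```

View pics/a.png

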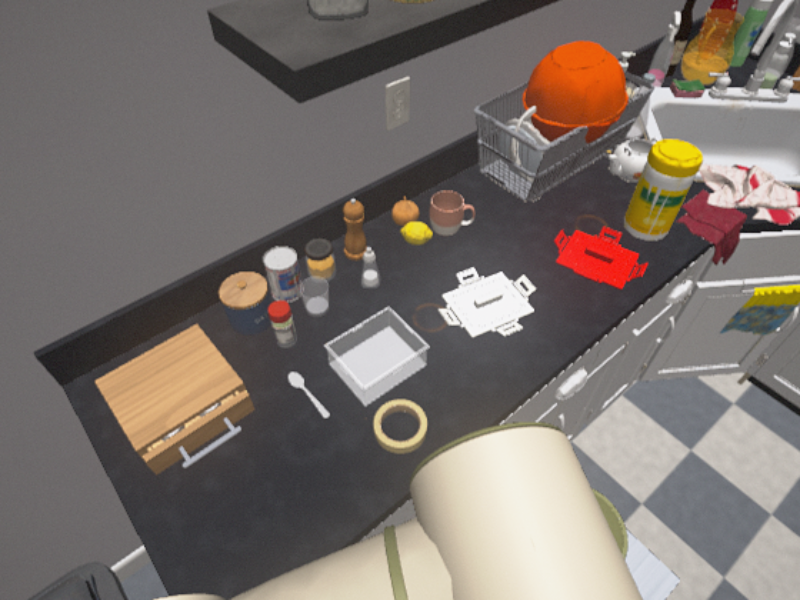

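View pics/b.png

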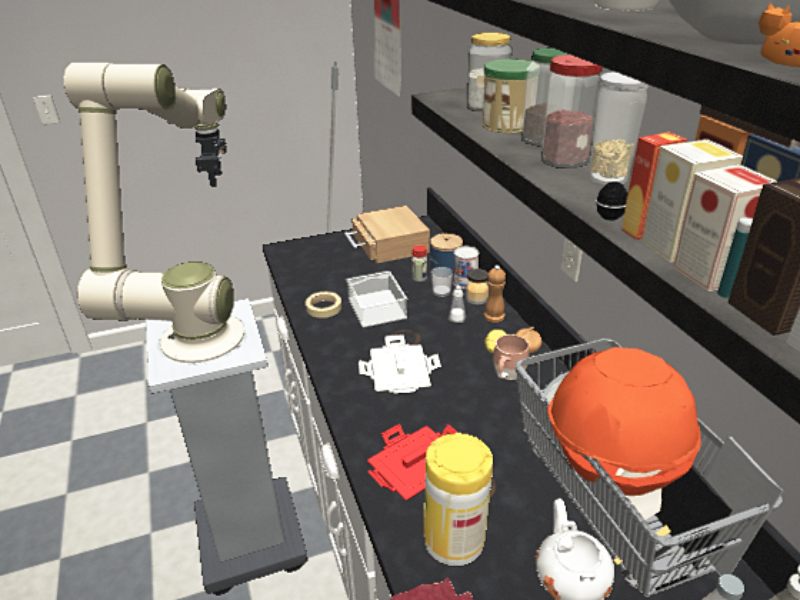

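The scene view (800x600) shows the drawer unit at (175,395) with its bar handle at (212,442), and the clear box at (378,352). There are two lid candidates: the white lid at (488,300), which is the one wanted, and a red look-alike at (600,255). A teaspoon, spice jar, glass and salt shaker stand round the box, and a tape ring lies at (400,425).

```bash
cat > h.py <<'E'
import numpy as np, cv2
from scipy.spatial.transform import Rotation as Ro
from workcell import robot, claw, planner, vision, ticket, outline_of
def cloud(p,mask=None):
    z=p["range_z"];v,u=np.nonzero((z>0) if mask is None else (mask&(z>0)))
    d=z[v,u];K=p["camera_matrix"]
    c=np.stack([(u-K[0,2])/K[0,0]*d,(v-K[1,2])/K[1,1]*d,d],1)
    return (c-p["t"])@p["R"], np.stack([u,v],1)
def px(p,X):
    c=p["R"]@np.asarray(X)+p["t"];q=p["camera_matrix"]@c;return q[:2]/q[2]
def rect(P):
    return cv2.minAreaRect((P[:,:2]*1000).astype(np.float32))
def down(yaw):   # tool pointing down, tool y (closing line) at world angle yaw
    return (Ro.from_euler('z',yaw)*Ro.from_euler('x',np.pi)).as_quat()
def quat(yaw):
    "down quaternion with closing line at yaw, the half turn with the smaller last joint"
    return down(yaw)
E
python3 - <<'E'
from h import *
ps={n:vision.get_image(n) for n in("scene","side")}
for n,p in ps.items():
    for t in("unit","unit_drawer0_handle","food_box","lid","clip_0","pot_0","salt_shaker","spice_a","glass_small","teaspoon"):
        for r in outline_of(p,t)[:3]:
            P,_=cloud(p,r["pixels"])
            if len(P)<5: print(n,t,"few",r["centre"]);continue
            print(n,t,round(r["confidence"],2),np.round(r["centre"]),len(P),"med",np.round(np.median(P,0),3),"z",np.round(np.percentile(P[:,2],[2,50,98]),3),end=" ")
            if t in("unit","food_box","lid"):
                lo,hi={"unit":(.08,.09),"food_box":(.064,.075),"lid":(.008,.022)}[t]
                Q=P[(P[:,2]>lo)&(P[:,2]<hi)]
                if len(Q)>10:print(len(Q),"rect",np.round(rect(Q)[0],1),np.round(rect(Q)[1],1),round(rect(Q)[2],1),end="")
            print()
    if n=="scene":
        cv2.imwrite("pics/c.png",np.hstack([cv2.resize(p["color"][215:345,50:200,::-1],(400,347),interpolation=2),cv2.resize(p["color"][175:245,295:385,::-1],(400,347),interpolation=2)]))
E
```

```text
scene unit 0.95 [122. 279.] 6623 med [0.625 0.323 0.085] z [0.022 0.085 0.089] 4711 rect [669.  317.7] [189.3 209.9] 1.0
scene unit 0.46 [367. 200.] 85 med [ 0.442 -0.434  0.021] z [0.002 0.021 0.029] 
scene unit_drawer0_handle 0.64 [141. 303.] 1702 med [0.556 0.319 0.053] z [0.016 0.053 0.076] 
scene food_box 0.59 [121. 278.] 6759 med [0.624 0.324 0.085] z [0.019 0.085 0.089] 551 rect [567.3 316.6] [ 28.3 208. ] 1.6
scene food_box 0.56 [262. 251.] 3011 med [ 0.505 -0.045  0.021] z [0.001 0.021 0.072] 489 rect [495.6 -39.7] [166.3 139.3] 88.3
scene lid 0.89 [341. 210.] 2249 med [ 0.456 -0.332  0.016] z [0.001 0.016 0.037] 1800 rect [ 461.8 -333.9] [203.9 195.5] 46.6
scene lid 0.89 [416. 180.] 1625 med [ 0.389 -0.639  0.016] z [0.002 0.016 0.038] 1302 rect [ 391.1 -647.3] [190.5 167.2] 16.1
scene lid 0.62 [257. 191.] 302 med [ 0.682 -0.167  0.041] z [-0.     0.041  0.102] 47 rect [ 679.6 -164.2] [41.2 16.2] 57.1
scene clip_0 0.69 [325. 195.] 133 med [ 0.549 -0.354  0.018] z [0.001 0.018 0.028] 
scene clip_0 0.65 [358. 228.] 104 med [ 0.378 -0.312  0.019] z [0.002 0.019 0.027] 
scene c
[... 1243 characters left out ...]
.] 1559 med [ 0.359 -0.643  0.015] z [0.006 0.015 0.037] 1256 rect [ 373.6 -630. ] [199.4 138.4] 41.6
side clip_0 0.59 [275. 301.] 117 med [ 0.362 -0.566  0.021] z [-0.     0.021  0.037] 
side clip_0 0.53 [263. 337.] 39 med [ 0.293 -0.677  0.029] z [0.014 0.029 0.037] 
side clip_0 0.47 [277. 240.] 95 med [ 0.484 -0.231  0.018] z [-0.002  0.018  0.029] 
side salt_shaker 0.75 [320. 214.] 202 med [ 0.688 -0.186  0.045] z [0.006 0.045 0.104] 
side spice_a 0.62 [290. 186.] 240 med [0.667 0.056 0.065] z [0.005 0.065 0.111] 
side glass_small 0.67 [312. 195.] 250 med [ 0.702 -0.049  0.048] z [0.004 0.048 0.07 ] 
side glass_small 0.26 [303. 252.] 68 med [ 0.548 -0.353  0.017] z [-0.001  0.017  0.027]
```

View pics/c.png

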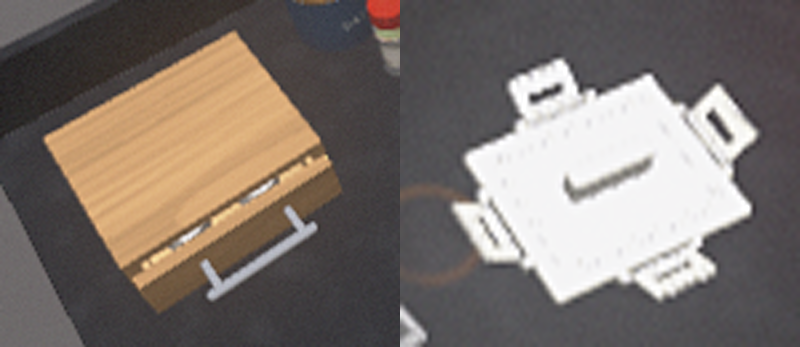

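The crop shows the drawer slightly open with pots peeking out behind its front and the bar handle below. On the right is the white lid with its grip bar and four raised clips, so the choice of lid holds. Next I take a wrist look at the drawer.

```bash
cat >> h.py <<'E'
def go(x,y,z,yaw,**k): robot.reach([x,y,z],down(yaw))
def up(z): 
    p=robot.state()["eef_pos"];robot.move_straight([p[0],p[1],z])
E
python3 - <<'E'
from h import *
for yaw in(0,np.pi,np.pi/2,-np.pi/2): print(yaw,planner.ik([.47,.31,.3],down(yaw)))
go(.47,.31,.33,min((0,np.pi),key=lambda a:abs(planner.ik([.47,.31,.33],down(a))[5]) if planner.ik([.47,.31,.33],down(a)) is not None else 9))
p=vision.get_image("wrist")
print("cam",-p["R"].T@p["t"],p["R"][2],robot.state()["joints"],robot.state()["time"])
P,uv=cloud(p)
Q=P[(abs(P[:,2]-.085)<.005)];print("unit top rect",rect(Q))
m=(P[:,2]>.035)&(P[:,2]<.06)&(P[:,0]<.56)&(abs(P[:,1]-.317)<.09)
print("handle",m.sum(),rect(P[m]),np.percentile(P[m],[2,50,98],axis=0))
cv2.imwrite("pics/d.png",p["color"][:,:,::-1])
E
```

```text
0 [ 3.72838019e-01  3.73170279e-01  1.15557211e+00 -4.44089210e-16
  1.61285027e+00  1.94363435e+00]
3.141592653589793 [ 0.37283802  0.37317028  1.15557211  0.          1.61285027 -1.19795831]
1.5707963267948966 [ 3.72838019e-01  3.73170279e-01  1.15557211e+00 -4.44089210e-16
  1.61285027e+00  3.72838019e-01]
-1.5707963267948966 [ 0.37283802  0.37317028  1.15557211  0.          1.61285027 -2.76875463]
cam [0.39526649 0.31077685 0.46759644] [ 2.86108994e-01  6.31956599e-04 -9.58196871e-01] [ 3.74415234e-01  3.61629869e-01  1.08991977e+00  1.70555646e-04
  1.69041843e+00 -1.19752347e+00] 2.7667
unit top rect ((675.4570922851562, 269.2914123535156), (204.2471466064453, 329.0545654296875), 6.461142063140869)
handle 1900 ((536.2334594726562, 316.8758239746094), (41.93549728393555, 179.5688018798828), 0.9927554130554199) [[0.51548775 0.23471132 0.03634278]
 [0.54811458 0.31838167 0.0507205 ]
 [0.55759493 0.3996739  0.0592117 ]]
```

View pics/d.png

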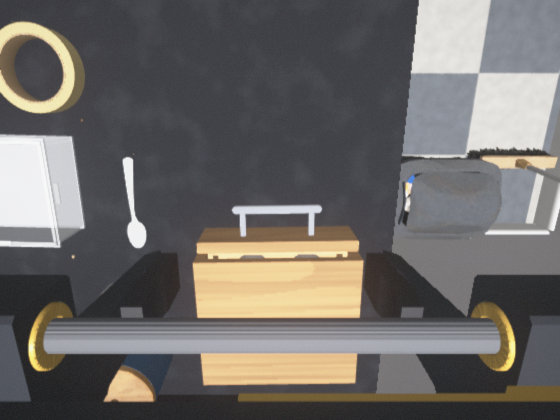

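The wrist view shows the handle bar at (277,210) with the pots in the slot behind it. The fingers open along the image horizontal, so my yaw convention is off by 90°. I'll fix that, then grasp the bar and pull.

```bash
python3 - <<'E'
s=open('h.py').read()
s=s.replace("Ro.from_euler('z',yaw)*","Ro.from_euler('z',yaw-np.pi/2)*")
open('h.py','w').write(s)
E
cat >> h.py <<'E'
def best(x,y,z,yaw):
    "the half turn of yaw with the smaller last joint"
    c=[(abs(j[5]),a) for a in(yaw,yaw+np.pi,yaw-np.pi) if (j:=planner.ik([x,y,z],down(a))) is not None]
    return min(c)[1]
def st(*a):
    s=robot.state();print(*a,"t",round(s["time"],1),"pos",np.round(s["eef_pos"],4),"w",round(s["width"],4),"F",np.round(s["force"],1),"ff",round(s["finger_force"],1))
E
python3 - <<'E'
from h import *
p=vision.get_image("wrist")
P,uv=cloud(p)
m=(P[:,2]>.035)&(P[:,2]<.06)&(P[:,0]<.523)&(P[:,0]>.49)&(abs(P[:,1]-.317)<.07)
c=rect(P[m]);print("handle",m.sum(),c)
T=P[(P[:,2]>.078)&(P[:,2]<.092)&(abs(P[:,1]-.317)<.12)&(P[:,0]<.8)]
print("top",rect(T), np.percentile(T,[1,50,99],axis=0).round(3))
x,y=P[m][:,0].mean(),.316
fit=np.polyfit(P[m][:,1],P[m][:,0],1);print("fit",fit, P[m].mean(0))
# left/right face of the unit to get yaw
E
```

```text
handle 587 ((518.9326782226562, 317.62359619140625), (8.394623756408691, 114.4561767578125), 0.21303243935108185)
top ((669.9447631835938, 320.1404724121094), (187.9920654296875, 210.42977905273438), 0.9090749025344849) [[0.576 0.217 0.081]
 [0.633 0.32  0.085]
 [0.76  0.423 0.087]]
fit [-0.01012314  0.5218537 ] [0.51861424 0.32000487 0.05107272]
```

Run:
```python
from h import *
claw.set_gripper(.026,20)
a=best(.52,.318,.15,.013);go(.5195,.318,.15,a)
print(robot.move_straight([.5195,.318,.041],feed=.1,force_limit=6));st("down")
claw.set_gripper(0.0,25);st("grip")
p=robot.state()["eef_pos"]
d=np.array([np.cos(.013),np.sin(.013),0])
r=robot.move_straight(p-.18*d,feed=.07,force_limit=14);st("pulled",r)
claw.set_gripper(.026);st("open");up(.2)
a=best(.4,.31,.33,np.pi/2);go(.42,.31,.33,a)
p=vision.get_image("wrist")
q=outline_of(p,"pot_0")
for r in q:
    P,_=cloud(p,r["pixels"]);print(round(r["confidence"],2),np.round(r["centre"]),np.median(P,0).round(3),P[:,2].max().round(3))
cv2.imwrite("pics/e.png",p["color"][:,:,::-1]);st()
```

```text
False
down t 6.4 pos [0.5198 0.3181 0.0416] w 0.0258 F [-0.  -0.   0.5] ff 0.0
grip t 6.8 pos [0.5197 0.3181 0.0414] w 0.0101 F [ 0.1 -0.2  2.2] ff 25.0
pulled True t 8.8 pos [0.3618 0.3156 0.0414] w 0.0099 F [ 1.9 -2.   0.4] ff 25.0
open t 9.2 pos [0.3621 0.3158 0.0415] w 0.0261 F [-0.5  0.6 -0. ] ff 0.0
0.96 [247. 196.] [0.453 0.282 0.048] 0.058
0.92 [306. 197.] [0.452 0.357 0.048] 0.058
0.75 [252. 247.] [0.522 0.287 0.048] 0.326
0.59 [302. 239.] [0.514 0.354 0.048] 0.321
t 12.0 pos [0.4199 0.31   0.3296] w 0.0262 F [-0.5  0.8 -0.4] ff 0.0
```

View pics/e.png

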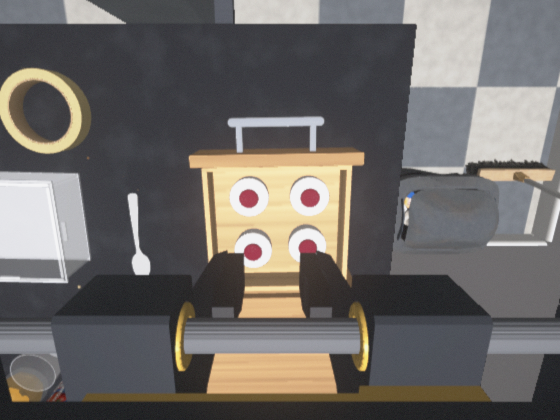

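All four pots stand in the open drawer, with knobs at about (249,198), (310,198), (253,252) and (308,247). One view that covers both box and drawer comes next, then the transfers start.

```bash
cat >> h.py <<'E'
def look(x=.40,y=.15,z=.33,name=None):
    go(x,y,z,best(x,y,z,np.pi/2));p=vision.get_image("wrist")
    if name: cv2.imwrite(f"pics/{name}.png",p["color"][:,:,::-1])
    return p
def ray(p,uv,z):
    K=p["camera_matrix"];d=p["R"].T@np.linalg.solve(K,np.array([uv[0],uv[1],1.]));c=-p["R"].T@p["t"]
    return c+d*(z-c[2])/d[2]
def knobs(p,z=.057):
    "dark red knob blobs, at knob-top height z"
    c=p["color"].astype(int);m=((c[...,0]-c[...,1]>35)&(c[...,0]<170)&(abs(c[...,1]-c[...,2])<35)&(c[...,1]<70)).astype(np.uint8)
    n,_,s,ce=cv2.connectedComponentsWithStats(m);o=[]
    for i in range(1,n):
        if s[i,4]>60:o.append((ray(p,ce[i],z).round(4),int(s[i,4]),ce[i].round(0)))
    return o
E
python3 - <<'E'
from h import *
p=look(name="f")
for k in knobs(p):print(k)
for r in outline_of(p,"pot_0"):
    P,_=cloud(p,r["pixels"]);print("pot",round(r["confidence"],2),np.round(r["centre"]),np.median(P,0).round(3))
P,uv=cloud(p)
m=(abs(P[:,2]-.070)<.004)&(P[:,1]<.07)&(P[:,1]>-.16)&(P[:,0]>.4)&(P[:,0]<.6)
print(m.sum(),rect(P[m]))
for r in outline_of(p,"food_box")[:2]:
    ct=max(cv2.findContours(r["pixels"].astype(np.uint8),0,1)[0],key=len)[:,0]
    print(r["confidence"],rect(np.array([ray(p,u,.07) for u in ct])))
E
```

```text
(array([0.4522, 0.2788, 0.057 ]), 132, array([373., 212.]))
(array([0.4522, 0.3549, 0.057 ]), 184, array([433., 211.]))
(array([0.5194, 0.3545, 0.057 ]), 175, array([426., 260.]))
(array([0.526 , 0.2831, 0.057 ]), 165, array([371., 265.]))
(array([0.6957, 0.0762, 0.057 ]), 282, array([220., 370.]))
pot 0.92 [368. 214.] [0.452 0.277 0.048]
pot 0.75 [428. 211.] [0.451 0.353 0.048]
pot 0.74 [369. 258.] [0.521 0.281 0.048]
pot 0.71 [420. 255.] [0.517 0.352 0.048]
pot 0.29 [400. 198.] [0.441 0.325 0.04 ]
1864 ((496.04644775390625, -38.38152313232422), (167.09271240234375, 137.09304809570312), 88.65293884277344)
0.92 ((487.898681640625, -31.020408630371094), (180.81991577148438, 147.0724334716797), 89.3402328491211)
```

View pics/f.png

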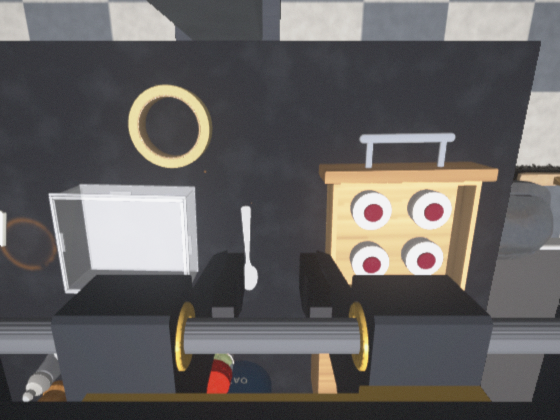

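```bash
cat > pots.py <<'E'
from h import *
B=np.array([.496,-.0385]);by=-.023
R2=np.array([[np.cos(by),-np.sin(by)],[np.sin(by),np.cos(by)]])
slots=[B+R2@np.array(s) for s in((.029,-.036),(.029,.036),(-.029,-.036),(-.029,.036))]
placed=0
for s in slots:
    p=look()
    ks=[k[0] for k in knobs(p) if .41<k[0][0]<.58 and .235<k[0][1]<.40]
    print(len(ks),"in drawer",[list(k[:2]) for k in ks])
    if len(ks)!=4-placed: print("count mismatch");break
    k=max(ks,key=lambda k:k[0])
    claw.set_gripper(.042,20)
    a=best(*k[:2],.16,np.pi/2)
    go(k[0],k[1],.13,a)
    if robot.move_straight([k[0],k[1],.0595],feed=.12,force_limit=8): st("touched")
    claw.set_gripper(0.,20);st("grip")
    if robot.state()["width"]<.019: print("missed");up(.2);break
    up(.17)
    robot.move_straight([s[0],s[1],.17],np.asarray(down(a+by)),feed=.25)
    robot.move_straight([s[0],s[1],.0425],feed=.12,force_limit=5);st("put")
    claw.set_gripper(.04);up(.17);placed+=1
p=look(.40,.05,.33,name="g")
for k in knobs(p,.039):print(k)
E
python3 pots.py
```

```text
4 in drawer [[np.float64(0.4521), np.float64(0.355)], [np.float64(0.4522), np.float64(0.2793)], [np.float64(0.5195), np.float64(0.3545)], [np.float64(0.5258), np.float64(0.2832)]]
grip t 15.8 pos [0.5261 0.2834 0.06  ] w 0.0208 F [0.2 0.7 3.5] ff 19.0
put t 19.3 pos [ 0.5236 -0.0749  0.0419] w 0.0207 F [ 0.1 -0.2  3.6] ff 20.0
3 in drawer [[np.float64(0.4521), np.float64(0.3552)], [np.float64(0.4527), np.float64(0.2793)], [np.float64(0.5196), np.float64(0.3545)]]
grip t 24.7 pos [0.5199 0.3547 0.06  ] w 0.0205 F [-0.8  1.2  3.4] ff 18.5
put t 28.2 pos [ 0.5251 -0.0027  0.0419] w 0.0205 F [-0.1  0.6  4. ] ff 20.4
2 in drawer [[np.float64(0.4523), np.float64(0.3551)], [np.float64(0.4526), np.float64(0.2793)]]
grip t 33.1 pos [0.4528 0.2794 0.0598] w 0.0205 F [-0.5 -0.   2.8] ff 17.7
put t 36.6 pos [ 0.4658 -0.0732  0.0421] w 0.0205 F [0.5 1.7 5.3] ff 18.3
1 in drawer [[np.float64(0.4519), np.float64(0.3549)]]
grip t 41.8 pos [0.4521 0.355  0.0599] w 0.0207 F [ 0.  -0.1  3. ] ff 18.7
put t 45.3 pos [ 0.4673 -0.0017  0.0418] w 0.0207 F [-0.5 -0.6  5.6] ff 19.2
(array([ 0.527 , -0.0017,  0.039 ]), 308, array([316.,  59.]))
(array([ 0.5259, -0.073 ,  0.039 ]), 309, array([378.,  61.]))
(array([ 0.4696, -0.0007,  0.039 ]), 259, array([314., 111.]))
(array([ 0.4688, -0.071 ,  0.039 ]), 262, array([372., 112.]))
```

Run:
```python
from h import *
g=cv2.imread("pics/g.png")
p=look(.40,-.30,.33)
c=-p["R"].T@p["t"];print(c)
if c[0]>.4: p=look(.53,-.30,.33)
np.savez("/tmp/l.npz",**{k:p[k] for k in("color","range_z","camera_matrix","R","t")})
cv2.imwrite("pics/i.png",np.vstack([g[:200],p["color"][:,:,::-1][:400]]))
for r in outline_of(p,"lid")[:2]:
    P,uv=cloud(p,r["pixels"]);print(round(r["confidence"],2),r["centre"],len(P))
    b=P[(P[:,2]>.032)&(P[:,2]<.042)];print("bar",len(b),rect(b),b.mean(0))
    q=P[(P[:,2]>.011)&(P[:,2]<.0165)];print("plate",len(q),rect(q))
for r in outline_of(p,"clip_0"):
    P,uv=cloud(p,r["pixels"]);print("clip",round(r["confidence"],2),np.median(P,0).round(3),np.percentile(P[:,2],[5,95]).round(3))
for k in knobs(p,.039):print(k)
st()
```

```text
[ 0.47358095 -0.29880284  0.46791665]
0.96 [292.4, 211.6] 13988
bar 641 ((461.6274719238281, -332.1122131347656), (69.70008087158203, 17.990528106689453), 76.5859375) [ 0.46237437 -0.3319813   0.03526286]
plate 10964 ((459.2383728027344, -330.625244140625), (198.3085479736328, 173.74417114257812), 80.04585266113281)
0.65 [517.0, 250.4] 9438
bar 747 ((419.62579345703125, -595.4830322265625), (146.15196228027344, 107.66282653808594), 11.189592361450195) [ 0.41189927 -0.63426701  0.03482371]
plate 7789 ((389.5588073730469, -640.4686279296875), (189.27166748046875, 154.94784545898438), 13.817996978759766)
clip 0.89 [ 0.485 -0.613  0.027] [0.002 0.035]
clip 0.79 [ 0.44  -0.431  0.02 ] [0.011 0.029]
clip 0.74 [ 0.377 -0.312  0.017] [0.011 0.024]
clip 0.72 [ 0.485 -0.232  0.017] [-0.     0.026]
clip 0.66 [ 0.547 -0.352  0.018] [0.    0.024]
clip 0.44 [ 0.383 -0.562  0.019] [0.011 0.034]
(array([ 0.7071, -0.4488,  0.039 ]), 562, array([406.,  12.]))
(array([ 0.5285, -0.0066,  0.039 ]), 253, array([ 41., 169.]))
(array([ 0.5274, -0.0779,  0.039 ]), 245, array([ 98., 170.]))
(array([ 0.4296, -0.6035,  0.039 ]), 763, array([497., 243.]))
(array([ 0.4711, -0.0056,  0.039 ]), 225, array([ 49., 212.]))
(array([ 0.4703, -0.0759,  0.039 ]), 214, array([102., 213.]))
(array([ 0.4227, -0.6862,  0.039 ]), 95, array([557., 247.]))
(array([ 0.4022, -0.6251,  0.039 ]), 402, array([509., 261.]))
t 51.7 pos [ 0.5292 -0.2999  0.3307] w 0.0399 F [-0.6  0.5 -0.7] ff 0.0
```

View pics/i.png

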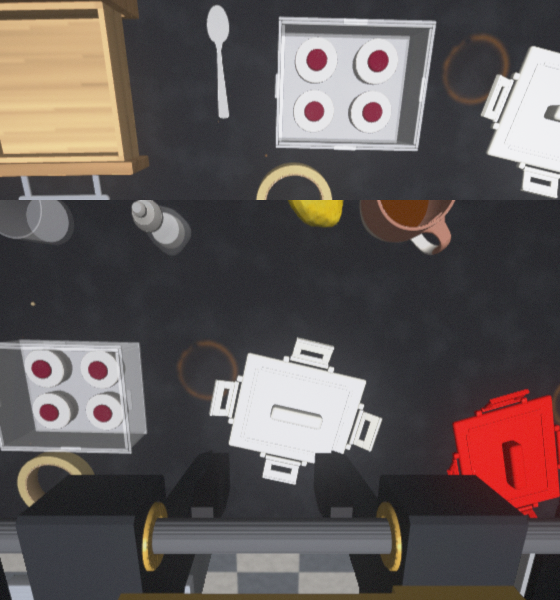

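The upper part shows all four pots in the box, at columns 314-378. The lower part shows the white lid at (297,410) with its clips raised, and the red one at right is left alone. I'll refine the box and the lid from opposite camera directions to cancel hand-eye bias.

Run:
```python
from h import *
def shot(x,y,a):
    robot.reach([x,y,.30],down(a));return vision.get_image("wrist")
def lidbar(p):
    P,_=cloud(p);b=P[(P[:,2]>.030)&(P[:,2]<.042)&(np.hypot(P[:,0]-.462,P[:,1]+.332)<.05)];print("bar",len(b),rect(b))
def box(p):
    P,_=cloud(p);m=(abs(P[:,2]-.0695)<.004)&(abs(P[:,1]+.039)<.1)&(abs(P[:,0]-.496)<.085);Q=P[m];r=rect(Q)
    a=np.deg2rad(-1.4);L=(Q[:,:2]-[.496,-.039])@np.array([[np.cos(a),-np.sin(a)],[np.sin(a),np.cos(a)]])
    print("box",m.sum(),r,"edges",np.percentile(L,[1,99],axis=0).round(4).tolist())
    e=[]
    for i,h in((0,.065),(1,.08)):
        for s in(1,-1):
            w=(abs(L[:,i]-s*h)<.008)&(abs(L[:,1-i])<.055)
            if w.sum()>20:e.append((i,s,int(w.sum()),np.median(L[w,i]).round(4),np.polyfit(L[w,1-i],L[w,i],1)[0].round(4)))
    print(e)
    for k in knobs(p,.039):
        if .4<k[0][0]<.58:print("  k",k[0][:2])
for x,a in((.52,np.pi/2),(.52,-np.pi/2),(.42,np.pi/2),(.42,-np.pi/2)):
    try:
        p=shot(x,-.335,a);c=-p["R"].T@p["t"]
        if (c[0]<x)==(x>.5): lidbar(p)
        else: continue
        p=shot(x,-.04,a);box(p)
        print(c)
    except robot.MotionError as e: print(x,a,e)
st()
```

```text
bar 953 ((462.1304626464844, -332.00634765625), (69.74302673339844, 18.02166175842285), 77.0345687866211)
box 3572 ((495.67919921875, -38.34092712402344), (166.38424682617188, 136.1212921142578), 88.63473510742188) edges [[-0.0681, -0.0819], [0.0671, 0.0831]]
[(0, 1, 598, np.float64(0.0631), np.float64(-0.0004)), (0, -1, 764, np.float64(-0.0648), np.float64(-0.0022)), (1, 1, 682, np.float64(0.0793), np.float64(0.0016)), (1, -1, 687, np.float64(-0.0782), np.float64(0.0015))]
  k [ 0.468  -0.0723]
  k [ 0.4688 -0.0021]
  k [ 0.5251 -0.0742]
  k [ 0.5262 -0.0031]
[ 0.44579471 -0.33468746  0.43777358]
bar 930 ((461.3228759765625, -332.08575439453125), (69.71338653564453, 18.04754066467285), 77.04154205322266)
box 3994 ((494.9320983886719, -38.58435821533203), (166.23623657226562, 136.2489013671875), 88.76119232177734) edges [[-0.0687, -0.0821], [0.0665, 0.083]]
[(0, 1, 892, np.float64(0.0628), np.float64(-0.0023)), (0, -1, 657, np.float64(-0.0651), np.float64(-0.0016)), (1, 1, 775, np.float64(0.0793), np.float64(0.0009)), (1, -1, 764, np.float64(-0.0784), np.float64(0.0012))]
  k [ 0.5273 -0.003 ]
  k [ 0.526  -0.0741]
  k [ 0.4697 -0.0021]
  k [ 0.4689 -0.0722]
[ 0.49339    -0.3346108   0.43771339]
t 62.4 pos [ 0.4201 -0.3349  0.3   ] w 0.0402 F [-0.3 -0.9 -0.2] ff 0.0
```

Run:
```python
from h import *
B=np.array([.4952,-.0385]);by=-.0225;L=np.array([.4617,-.3320]);ly=-.226
claw.set_gripper(.05,40)
a=best(*L,.12,ly);go(*L,.12,a)
print(robot.move_straight([*L,.0265],feed=.1,force_limit=8));st("down")
z0=robot.state()["eef_pos"][2]
claw.set_gripper(0.,40);st("grip")
up(.19);st("lift")
robot.move_straight([*B,.19],np.asarray(down(a+by-ly)),feed=.15)
robot.move_straight([*B,z0+.072],feed=.1);robot.pause(.3);st("over")
r=robot.move_straight([*B,z0+.0635],feed=.03,force_limit=10);st("in",r,"rel",robot.state()["eef_pos"][2]-z0)
p=vision.get_image("side");cv2.imwrite("pics/j.png",cv2.resize(p["color"][170:260,210:340,::-1],(780,540),interpolation=2))
```

```text
False
down t 65.5 pos [ 0.4619 -0.3322  0.0271] w 0.0499 F [ 0.3 -1.   0.7] ff 0.0
grip t 66.1 pos [ 0.4618 -0.332   0.0266] w 0.0176 F [0.2 0.8 1.4] ff 40.0
lift t 67.3 pos [ 0.4614 -0.3317  0.1891] w 0.0174 F [-0.2 -1.1 -4.4] ff 40.0
over t 70.8 pos [ 0.4953 -0.0385  0.0993] w 0.0176 F [-0.3  0.7 -4.3] ff 40.0
in True rel 0.0635190084252643 t 71.1 pos [ 0.4952 -0.0385  0.0906] w 0.0176 F [-0.9  0.2  4.3] ff 40.0
```

View pics/j.png

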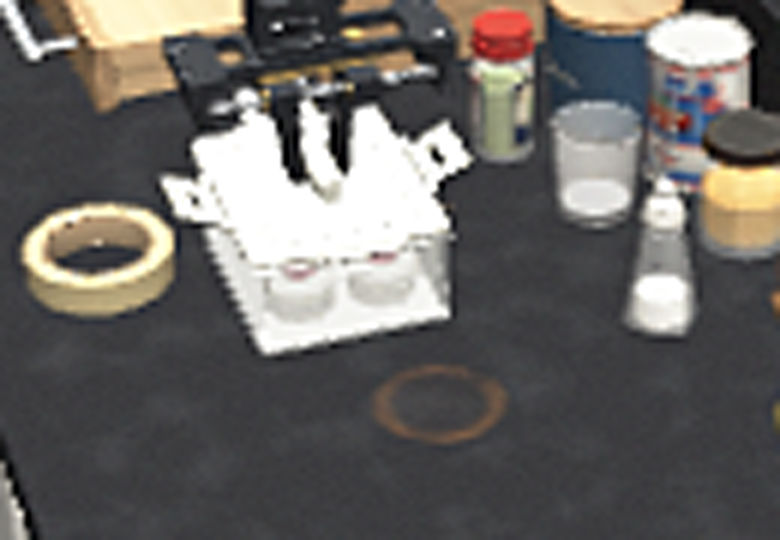

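The lid sits down on the box at the right height (rel 0.0635 m) and square, and the clips stand out all round. Now I fold the clips.

```bash
cat > clips.py <<'E'
from h import *
B=np.array([.4952,-.0385]);by=-.0225
c,s=np.cos(by),np.sin(by);R2=np.array([[c,-s],[s,c]])
def clip(d,h,yaw,shift=0):
    d=R2@np.array(d,float);t=np.array([-d[1],d[0]])
    at=lambda r:B+d*(h+r)+t*shift
    P=at(.023);a=best(*P,.17,yaw);go(*P,.17,a)
    r1=robot.move_straight([*P,.049],feed=.08,force_limit=25);st("down",r1)
    P=at(.0095);r2=robot.move_straight([*P,.049],feed=.04,force_limit=8);
    p=robot.state()["eef_pos"];st("in",r2,"radial",round(float((p[:2]-B)@d-h),4))
    P=at(.02);robot.move_straight([*P,.05],feed=.1);robot.move_straight([*P,.17],feed=.2)
if __name__=="__main__":
    claw.set_gripper(.05,20);up(.17);claw.set_gripper(0.,10)
    clip((-1,0),.074,by+np.pi/2)
    clip((0,1),.089,by)
    clip((1,0),.074,by+np.pi/2,.008*-1)
    clip((0,-1),.089,by)
    p=look(.40,-.04,.33);c=-p["R"].T@p["t"]
    if c[0]>.4: p=look(.54,-.04,.33)
    q=vision.get_image("side");w=vision.get_image("scene")
    cr=lambda im,y,x:cv2.resize(im["color"][y:y+90,x:x+120,::-1],(400,300),interpolation=2)
    cv2.imwrite("pics/k.png",np.vstack([np.hstack([cr(q,170,205),cr(w,205,205)]),cv2.resize(p["color"][100:310,:,::-1],(800,300))]))
    P,_=cloud(p);m=(np.hypot(P[:,0]-B[0],P[:,1]-B[1])<.11)
    T=P[m&(abs(P[:,2]-.078)<.006)];print("plate",rect(T),np.median(T[:,2]));b=P[m&(P[:,2]>.093)&(P[:,2]<.11)];print("bar",rect(b),np.median(b[:,2]))
E
python3 clips.py
```

```text
down False t 76.3 pos [ 0.3982 -0.0363  0.0491] w 0.0006 F [-0.5  0.1 -1. ] ff 0.7
in True radial 0.0094 t 76.7 pos [ 0.4118 -0.0365  0.0488] w 0.0008 F [ 0.1 -0.3  0.9] ff 0.0
down False t 80.6 pos [0.4976 0.0735 0.0491] w 0.0004 F [-0.9  0.9 -0.7] ff 0.8
in True radial 0.0093 t 81.0 pos [0.4973 0.0598 0.0489] w 0.0005 F [0.6 1.7 1.1] ff 1.2
down False t 84.9 pos [ 0.5919 -0.0487  0.0491] w 0.0005 F [ 0.5 -0.9 -0.3] ff 0.2
in True radial 0.0099 t 85.3 pos [ 0.5789 -0.0484  0.0491] w 0.0008 F [ 0.8 -0.7  1.3] ff 0.9
down False t 89.5 pos [ 0.4926 -0.1505  0.0491] w 0.0006 F [-0.9 -0.9 -0.5] ff 0.6
in True radial 0.0098 t 89.9 pos [ 0.4932 -0.1373  0.0491] w 0.0002 F [ 0.  -2.4  2.3] ff 1.4
plate ((492.2060852050781, -35.42700958251953), (183.68165588378906, 153.4834442138672), 89.16446685791016) 0.07776467113332049
bar ((492.2847900390625, -35.876712799072266), (69.37953186035156, 18.463401794433594), 88.46337890625) 0.09930189001794366
```

View pics/k.png

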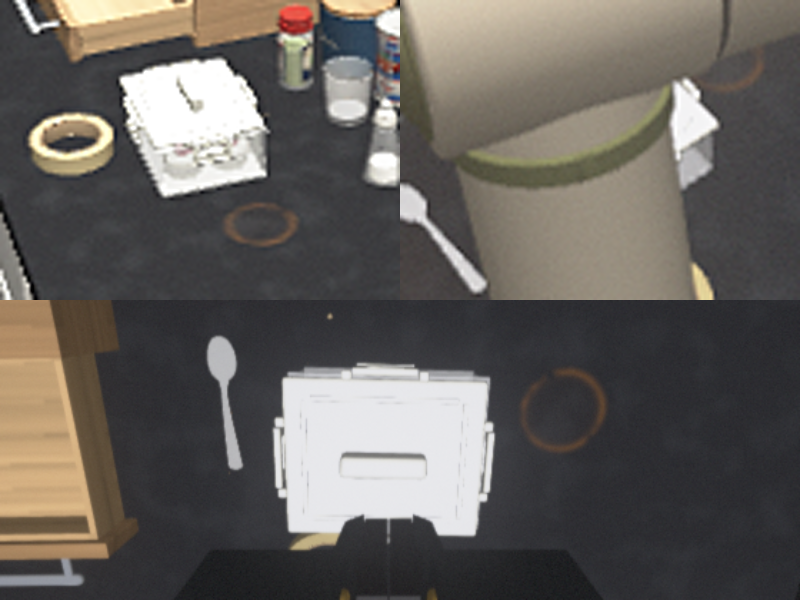

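The lid is seated, with its bar top at 99.3 mm. The side clips at (279,457) and (488,460) lie flat, but the far +x clip at (385,370) looks slightly off, so I'll press that one and -y again and look from the far side.

```bash
sed -i 's/P=at(.0095);r2/P=at(INR);r2/; s/^def clip/INR=.0095\ndef clip/' clips.py
python3 - <<'E'
import clips
from clips import *
claw.set_gripper(0.,10)
clips.INR=.007
clip((1,0),.074,by+np.pi/2,-.008)
clip((0,-1),.089,by)
clips.INR=.009
def shot(x,y,sgn):
    for a in(by+np.pi/2,by-np.pi/2):
        if planner.ik([x,y,.25],down(a)) is None: continue
        robot.reach([x,y,.25],down(a));p=vision.get_image("wrist")
        if np.sign((-p["R"].T@p["t"])[0]-x)==sgn:return p
p=shot(.50,-.04,1);q=shot(.49,-.04,-1)
for im in(p,q):
    P,_=cloud(im);b=P[(np.hypot(P[:,0]-B[0],P[:,1]-B[1])<.05)&(P[:,2]>.093)&(P[:,2]<.11)];print("bar",rect(b),np.median(b[:,2]))
    L=np.c_[(P[:,:2]-B)@R2,P[:,2]]
    for n,m in(("+x",(L[:,0]>.07)&(L[:,0]<.115)&(abs(L[:,1])<.024)),("-x",(L[:,0]<-.07)&(L[:,0]>-.115)&(abs(L[:,1])<.024)),("+y",(L[:,1]>.086)&(L[:,1]<.13)&(abs(L[:,0])<.024)),("-y",(L[:,1]<-.086)&(L[:,1]>-.13)&(abs(L[:,0])<.024))):
        i=0 if n[1]=="x" else 1
        for lo,hi in((.04,.055),(.055,.07),(.07,.085)):
            k=m&(L[:,2]>lo)&(L[:,2]<hi)
            if k.sum()>8:print(n,lo,k.sum(),np.percentile(abs(L[k,i]),[10,50,90]).round(4))
cv2.imwrite("pics/m.png",np.vstack([cv2.resize(im["color"][60:360,:,::-1],(560,300)) for im in(p,q)]));st()
E
```

```text
down False t 95.8 pos [ 0.5922 -0.0487  0.0494] w 0.0005 F [ 0.5 -0.3  0.1] ff 0.0
in True radial 0.0099 t 96.2 pos [ 0.5789 -0.0487  0.0494] w 0.0006 F [2.4 0.3 3. ] ff 1.4
down False t 100.5 pos [ 0.4929 -0.1505  0.0494] w 0.0004 F [-0.3 -0.4 -0.8] ff 0.0
in True radial 0.0098 t 100.8 pos [ 0.4934 -0.1373  0.0492] w 0.0006 F [-0.9 -4.   2.7] ff 2.2
bar ((492.85662841796875, -35.77714157104492), (69.51258087158203, 17.298095703125), 89.04430389404297) 0.09939047071867135
+x 0.07 269 [0.0701 0.0718 0.0735]
-x 0.07 13 [0.0741 0.0758 0.0783]
+y 0.055 130 [0.0897 0.0902 0.0921]
+y 0.07 324 [0.0892 0.0911 0.0937]
-y 0.055 13 [0.0861 0.0862 0.0866]
-y 0.07 126 [0.0863 0.0873 0.0884]
bar ((492.0431213378906, -35.36141586303711), (70.20317077636719, 17.417078018188477), 88.8504638671875) 0.0994464775777475
-x 0.07 431 [0.0703 0.0762 0.0788]
+y 0.055 122 [0.0899 0.0903 0.0925]
+y 0.07 325 [0.0893 0.0912 0.0939]
-y 0.055 12 [0.0861 0.0863 0.0865]
-y 0.07 117 [0.0862 0.0871 0.0883]
t 106.5 pos [ 0.49 -0.04  0.25] w 0.0005 F [ 0.2 -0.1 -0.1] ff 0.0
```

View pics/m.png

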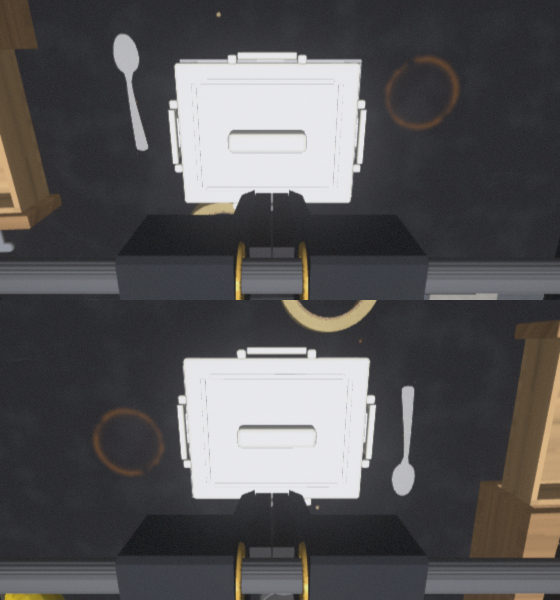

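All four clips now hang flat against the box in both views. Last is the drawer.

Run:
```python
from h import *
claw.set_gripper(0.,10)
a=best(.32,.3155,.2,np.pi/2+.013);go(.32,.3155,.2,a)
robot.move_straight([.32,.3155,.041],feed=.12,force_limit=10);st("down")
r=robot.move_straight([.56,.3186,.041],feed=.08,force_limit=15);st("pushed",r)
p=robot.state()["eef_pos"];robot.move_straight([p[0]-.04,p[1],p[2]],feed=.1);up(.25)
go(.32,.25,.3,a)
w=vision.get_image("scene");q=vision.get_image("side")
cv2.imwrite("pics/n.png",np.vstack([cv2.resize(w["color"][150:360,40:440,::-1],(571,300)),cv2.resize(q["color"][140:280,220:486,::-1],(571,300))]));st()
```

```text
down t 109.6 pos [0.3202 0.3156 0.0414] w 0.0006 F [ 0.5  0.  -0.2] ff 0.0
pushed True t 111.7 pos [0.5109 0.3176 0.0401] w 0.0007 F [-3.6 -0.3  3.3] ff 1.8
t 114.7 pos [0.3212 0.2504 0.2993] w 0.0004 F [-0.2  0.2 -0.3] ff 0.0
```

View pics/n.png

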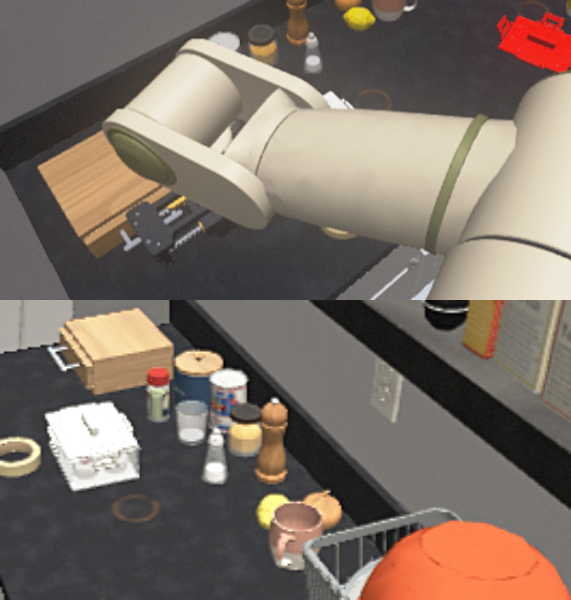

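Run:
```python
from h import *
p=look(.44,.31,.33)
c=-p["R"].T@p["t"]
if c[0]>.44:p=look(.60,.31,.33)
P,_=cloud(p);m=(P[:,2]>.035)&(P[:,2]<.06)&(P[:,0]<.535)&(P[:,0]>.48)&(abs(P[:,1]-.317)<.04);print("handle x",m.sum(),np.median(P[m][:,0]),len(knobs(p)))
if np.median(P[m][:,0])>.520: robot.pause(.5);print(ticket.sign_off())
```

```text
handle x 517 0.5252357758289792 1
the job is handed in; nothing more can be done
None
```

The job is handed in: all four pots are in the box, the white lid is seated with its four clips folded flat, and the drawer is pushed fully shut; the lid sits about 3 mm off centre, within the rib's play.

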